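# Return four steel containers to their matching holders

## Robot

A 7-joint arm with a two-finger parallel gripper is mounted at the origin on the work surface. World frame = base frame: x ahead of the robot, y to its left, z up, the work surface at z = 0. Lengths are in mm, angles in degrees, forces in N, time in s.
With the tool pointing down it reaches from about 400 to 850 mm from the base axis. Payload 4.4 kg.
Tool frame: the origin (TCP) lies midway between the tips of the shut fingers; the grasp point (between the pads) lies 19 mm behind it (bot.grip_depth is the z of the grasp point in the tool frame, in mm); z points along the fingers, y is the line along which they close (so a half turn about z gives the same grasp; the last joint's range is limited). The gripper opens to 94 mm and grips with 3 to 60 N. Pads are 16 mm wide; open, the fingers measure 119 mm over their backs; the gripper's body (75 mm by 177 mm) begins 78 mm behind the grasp point.
Start: joints at [-70.863, 36.005, 2.206, 86.941, -1.547, 57.084, -1.146], TCP at [252.98, 598.765, 205.478] pointing down, gripper open.
Joint ranges: [-175.42, 175.42], [-21.48, 121.26], [-71.46, 75.88], [10.55, 141.38], [-63.04, 243.04], [13.31, 113.54], [-168.57, 168.57]. Speed limits (degrees/s): [147.25, 147.25, 180, 180, 180, 180, 180].

## Interface

Orientations are given as [roll, pitch, yaw] about the fixed x, y, z axes, in that order (R = Rz(yaw) Ry(pitch) Rx(roll)).
In Python, from rig import bot gives the robot as it stands.
- The arm moves only by the tool carry_out, never from a script. Its argument "rows" is a list of rows, each an object with "translation": the shift along the world's x, y, z in m, a list of three; "delta_rot": the turn, a rotation vector about the world's x, y, z in degrees, a list of three; "hand": the closure in counts, from 0 (fully open) to 255 (shut). A call has 1 to 5 rows; each row shifts and turns the commanded pose from where the row before left it; what a row does not reach is not made up. A row lasts 1/8 s, in which the tool goes at most 62.5 mm and 10.7 degrees, less where a joint would pass 70% of its speed; a pose out of reach is approached as far as the arm can. A call is refused whole if a number of a shift passes 0.0625 or a number of a turn 10.7, either way. A call with a gripper value outside its range is refused whole. The fingers move at their own pace and stop on an object; "grip_force" is the grip in N (left out, the last holds). Time passes only in rows, so rows that do not move let the fingers close. It gives the time, the measured TCP pose, the force, the opening and the grip force at its end, in the units of the state.
- bot.get_obs(): the state, without advancing time (a new reading comes with each control period).
- bot.grab_frame(name): name is "side" or "top"; returns the picture (384x512x3 uint8, red, green, blue); there is no depth.
- bot.camera_model(name): a dict with "K" (3x3 intrinsics, pixels), "distortion" ([k1, k2, p1, p2, k3] as OpenCV has them; the pictures are not rectified), "camera_from_world" (4x4, takes a point from world to camera coordinates). Camera axes: x right, y up, looking along -z (the intrinsics and any distortion apply to the point x, -y, -z); pixel columns grow to the right and rows downward; lengths in mm; the calibration is good to about 2 mm. A picture is of the moment at which its call begins. camera_model takes no time and is no camera call.
- bot.job_done(): hands the job in; it is judged then, once.
Trained networks look in the newest picture that a camera, given by its name, has taken for a name from the list of things; names that differ only in an ending like _2 or _b are one class to them, and where a whole thing is asked for, a point or a joint stands for the part that bears it (a point fixed in the world has none). Each returns a list of dicts, best first, with "score" (0 to 1); they miss things now and then, are a little off and sometimes report something else, mostly with a low value. They report only what shows in the picture. A call takes as long as a camera call. They do not tell look-alikes from the thing itself.
- bot.recognise(camera, label): "centre" ([x, y, z] in mm, in world coordinates, good to about 4 mm: the middle of the surface that is visible of it).
- bot.tip_of(camera, label): "centre" ([x, y, z] in mm, in world coordinates, good to about 4 mm: a listed point, or the origin of a listed thing).
The state is a dict: "time": time; "joint_pos": joint angles; "qd": joint speeds; "joint_torque": joint torques, N m; "tcp_pos": TCP position; "eef_rot": TCP orientation; "wrist_force": force on the tool from outside, world axes, zero at the start; "ft_torque": the same for the moment, N m; "finger_gap": finger opening in mm; "grip_force": force on a finger pad.
Only numpy, scipy, OpenCV 4.12 (cv2) and the standard library are available. Lean on these libraries where they do the work, as an engineer would, in place of code of your own. Each camera call takes 0.05 s, during which the arm holds its last target. There are 200 camera calls.

## Task

The clean stainless containers are standing about on the sterilising bench: put each into the holder shaped and sized for it - large jar, small jar, square box and long case - standing upright and flat on the holder's floor inside the lip, the box and the case lined up with the holder's sides. Carry them upright, never tipped over, and leave the brown dropper bottle and the white beaker where they stand.

Things in the scene. Friction and masses are not known exactly. Their poses are not given: they have to be found in the camera images.
- big_jar_c (a point): Large round stainless jar, 60 mm in diameter, body 56 mm tall, with a small flat knob 6 mm high on top, 0.15 to 0.3 kg. Loose, stands upright on the table at the start, closed (its lid does not come off), grasped by its upright sides. Point: the container's centre, half-way up the body; z up. Its yaw means nothing.
- small_jar_c (a point): Small round stainless jar, 38 mm in diameter, body 56 mm tall, with a small knob 6 mm high on top, about 0.1 kg. Loose, stands upright on the table at the start, closed (its lid does not come off), grasped by its upright sides. Point: the container's centre, half-way up the body; z up. Its yaw means nothing.
- square_box_c (a point): Square stainless box, 50 x 50 mm, body 46 mm tall, with a small knob 6 mm high on top, about 0.2 kg. Loose, stands upright on the table at the start, closed (its lid does not come off), grasped by its upright sides. Point: the container's centre, half-way up the body; z up. x and y are square to its sides; any quarter turn is equivalent.
- long_case_c (a point): Oblong stainless instrument case, 34 mm along its x by 110 mm along its y, body 46 mm tall, with a flat pull 4 mm high on top, about 0.2 kg. Loose, stands upright on the table at the start, closed (its lid does not come off), grasped by its upright sides. Point: the container's centre, half-way up the body; z up. A half turn is equivalent.
- big_round_holder: Large round grey plastic holder with a black floor, for the large jar: recess 78 mm across, 86 mm outside. Fixed to the table. Origin: centre of its underside, on the table top. Floor 4 mm thick, lip 4 mm thick rising to 10 mm above the table (6 mm above the floor). The recess is 9 mm wider than its container on every side. Its yaw means nothing.
- small_round_holder: Small round grey plastic holder with a black floor, for the small jar: recess 56 mm across, 64 mm outside. Fixed to the table. Origin: centre of its underside, on the table top. Floor 4 mm thick, lip 4 mm thick rising to 10 mm above the table (6 mm above the floor). The recess is 9 mm wider than its container on every side. Its yaw means nothing.
- square_holder: Square grey plastic holder with a black floor, for the square box: recess 68 x 68 mm, 76 mm outside. Fixed to the table. Origin: centre of its underside, on the table top. Floor 4 mm thick, lip 4 mm thick rising to 10 mm above the table (6 mm above the floor). The recess is 9 mm wider than its container on every side. x and y are square to its sides; any quarter turn is equivalent.
- long_holder: Oblong grey plastic holder with a black floor, for the long case: recess 52 mm along its x by 128 mm along its y, 60 x 136 mm outside. Fixed to the table. Origin: centre of its underside, on the table top. Floor 4 mm thick, lip 4 mm thick rising to 10 mm above the table (6 mm above the floor). The recess is 9 mm wider than its container on every side. A half turn is equivalent.
- dropper: Bystander: loose brown glass dropper bottle, 36 mm in diameter, 85 mm tall with its black cap, standing among the work. Origin: centre of its underside. Leave it alone.
- beaker: Bystander: loose open white cup, 58 mm across the rim, 60 mm tall, standing among the work. Origin: centre of its underside. Leave it alone.
Things that resemble listed ones, but are neither listed nor needed, are in the scene too. What is shaped like the part that bears small_jar_c but green or purple is not meant.

How it is judged:
By the outcome, as a careful person would: the job done as asked, in the order asked, and still so for the second after the job is handed in, with the robot touching nothing.
It also fails if it takes over 112 s, if anything falls off the work surface, if the arm or the gripper's body presses on something with over 40 N, if the wrist force passes 120 N, or if a joint passes its speed limit or range.

## Working session

There is one attempt and no reset: what is moved stays moved. The work goes in short steps, Python scripts to look and compute and a tool call to move; the robot and the scene stay as the last step left them, time stands still between calls to the robot, and variables do not carry over. Pictures are saved under pics/ and viewed, at most 14 in all, crops included, and the job is handed in when it is done.

Besides the shell and the picture viewer there is one more tool, called in YAML: its name, and indented under it one key for each argument. carry_out: Moves the arm, as the interface text tells. Its arguments: {"type":"object","properties":{"rows":{"type":"array"},"grip_force":{"type":"number"}},"required":["rows"]}

```bash
ls; mkdir -p pics
python3 - <<'E'
from rig import bot
import cv2
for c in("top","side"):
    cv2.imwrite(f"pics/{c}0.png",bot.grab_frame(c)[:,:,::-1])
    print(c,bot.camera_model(c))
    for l in["big_jar_c","small_jar_c","square_box_c","long_case_c","big_round_holder","small_round_holder","square_holder","long_holder","dropper","beaker"]:
        print(l,[([round(v) for v in d["centre"]],round(d["score"],2)) for d in bot.tip_of(c,l)])
print(bot.get_obs(),bot.grip_depth)
E
```

```text
pics
top {'K': array([[434.70639329,   0.        , 253.73224666],
       [  0.        , 434.70639329, 186.97798055],
       [  0.        ,   0.        ,   1.        ]]), 'distortion': array([-0.08371955,  0.        ,  0.        ,  0.        ,  0.        ]), 'camera_from_world': array([[-8.23073070e-03, -9.99824448e-01, -1.68323642e-02,
         2.03702315e+01],
       [ 9.97557744e-01, -9.37731483e-03,  6.92142505e-02,
        -4.96906480e+02],
       [-6.93599422e-02, -1.62215714e-02,  9.97459803e-01,
        -1.14322370e+03],
       [ 0.00000000e+00,  0.00000000e+00,  0.00000000e+00,
         1.00000000e+00]])}
big_jar_c [([441, -87, 24], 0.29)]
small_jar_c [([341, -159, 27], 0.54), ([388, -224, 27], 0.52), ([391, -311, 28], 0.51), ([295, -213, 24], 0.46)]
square_box_c []
long_case_c [([444, -90, 23], 0.79)]
big_round_holder [([529, -384, -2], 0.79)]
small_round_holder [([644, -115, -4], 0.85)]
square_holder [([511, 391, 2], 0.82)]
long_holder [([658, 132, -5], 0.92)]
dropper [([540, 16, -5], 0.69)]
beaker [([497, 256, 1], 0.58)]
side {'K': array([[347.23273562,   0.        , 254.2
[... 1030 characters left out ...]
t_pos': array([-70.86241241,  36.00338706,   2.20670722,  86.93881429,
        -1.54784049,  57.08227126,  -1.14486141]), 'qd': array([ 0.06577267, -0.01137569,  0.03308222, -0.03989531, -0.03781179,
       -0.0183243 , -0.03612608]), 'joint_torque': array([ 5.26212443e-04, -5.49592137e+01,  1.14333920e+00, -1.86937040e+01,
       -5.24084154e-02,  1.58045394e-02,  2.12726962e-05]), 'tcp_pos': array([253.00468788, 598.78828428, 205.50326298]), 'eef_rot': array([ 1.79994807e+02, -2.50662666e-03,  1.57090885e+02]), 'wrist_force': array([ 0.94506011, -0.50963717,  0.66571939]), 'ft_torque': array([ 0.01541572,  0.04989757, -0.01788736]), 'grip_force': 0.0, 'finger_gap': 94.10947926222595} -18.8
```

View pics/top0.png

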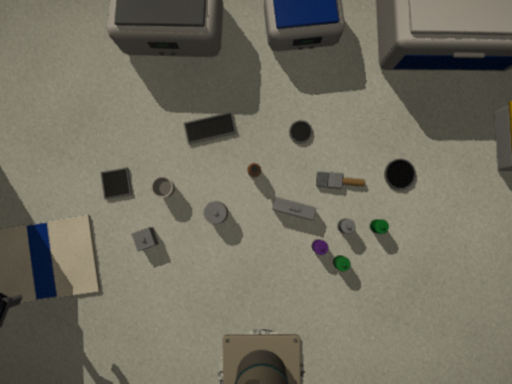

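View pics/side0.png

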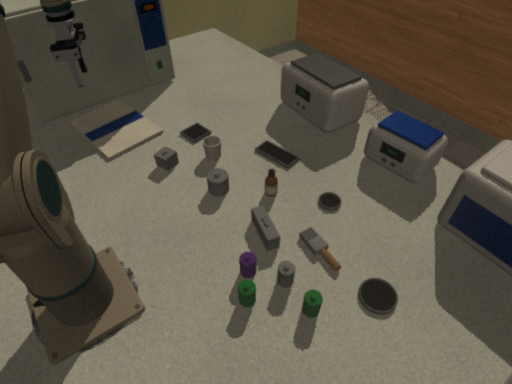

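Top view: the steel small jar is at (346,226); green and purple ones are decoys. Big jar (216,213), box (145,239), case (294,209). Next I measure the holders by threshold and the containers in rectified crops.

```bash
cat > h.py <<'E'
import numpy as np,cv2
from rig import bot
def proj(cam,P):
    m=bot.camera_model(cam);T=m["camera_from_world"];P=np.asarray(P,float).reshape(-1,3)
    c=P@T[:3,:3].T+T[:3,3]; c=c*[1,-1,-1]
    return cv2.projectPoints(c,np.zeros(3),np.zeros(3),m["K"],m["distortion"])[0].reshape(-1,2)
def rect(img,cam,cx,cy,z,half=90,s=2):
    "rectified: column to right = -y, row down = -x ; s px/mm"
    n=int(2*half*s);r,c=np.mgrid[:n,:n]
    P=np.stack([cx+half-r/s,cy+half-c/s,np.full(r.shape,z)],-1)
    m=proj(cam,P).reshape(n,n,2).astype(np.float32)
    return cv2.remap(img,m,None,cv2.INTER_CUBIC)
E
python3 - <<'E'
from h import *
t=bot.grab_frame("top")
for n,x,y,h in[("big",530,-382,60),("small",648,-113,50),("sq",511,391,60),("long",661,134,85)]:
    r=rect(t,"top",x,y,4,h); g=cv2.cvtColor(r,cv2.COLOR_RGB2GRAY)
    c=max(cv2.findContours((g<60).astype(np.uint8),0,2)[0],key=cv2.contourArea)
    q=cv2.minAreaRect(c);(u,v)=q[0]
    w=(cv2.boxPoints(q)/2); e=w[1]-w[0]
    print(n,"xy",round(x+h-v/2,1),round(y+h-u/2,1),"size",np.round(np.array(q[1])/2,1),"edge dir (dx,dy) yaw",round(np.degrees(np.arctan2(-e[0],-e[1])),1),"len",round(np.hypot(*e),1))
tiles=[]
for x,y,z in[(429,119,56),(388,-224,56),(362,305,46),(441,-90,46)]:
    r=rect(t,"top",x,y,z,75,2.6); cv2.drawMarker(r,(195,195),(255,0,0),0,8,1)
    for k in range(0,390,26): r[:6,k]=(255,0,0); r[k,:6]=(255,0,0)
    tiles.append(r)
tiles=[cv2.resize(x,(300,300)) for x in tiles]
m=np.vstack([np.hstack(tiles[:2]),np.hstack(tiles[2:])])
cv2.imwrite("pics/m0.png",m[:,:,::-1])
E
```

```text
big xy 529.7 -380.7 size [80.  82.7] edge dir (dx,dy) yaw -59.7 len 82.7
small xy 648.9 -112.6 size [57.9 57.4] edge dir (dx,dy) yaw -48.4 len 57.4
sq xy 512.0 392.4 size [72.3 76.4] edge dir (dx,dy) yaw -81.1 len 76.4
long xy 661.0 135.2 size [ 58.9 130.8] edge dir (dx,dy) yaw -77.1 len 130.8
```

View pics/m0.png

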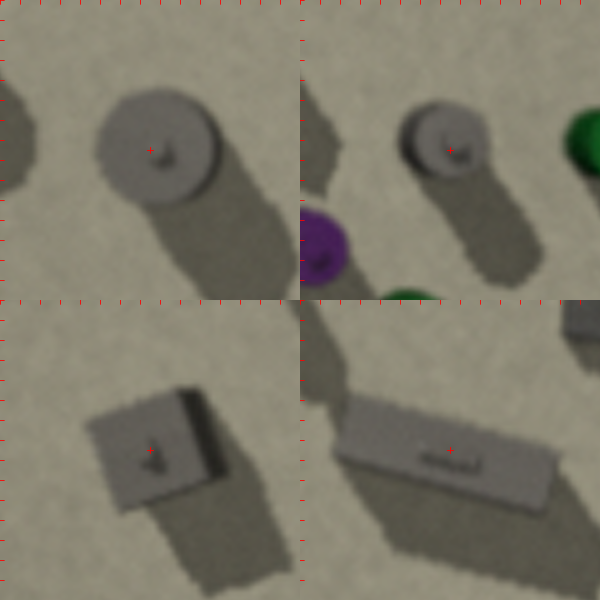

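Rectified crops (2 px/mm): big jar top ≈ (156,148) → (430,116); small jar ≈ (393,-225); box centre (361,305), yaw ≈20.5; case (439.5,-88.5), long axis at ≈73°. Thresholds on the holders are a little oversized (lip shadows), so check with an overlay.

Run:
```python
from h import *
t=bot.grab_frame("top");s=bot.grab_frame("side")
L=[("big",529.7,-380.7,0,86,86),("small",648.9,-112.6,0,64,64),("sq",512,392.4,8.9,76,76),("long",661,135.2,12.9,60,136)]
tiles=[]
for cam,im in(("top",t),("side",s)):
  row=[]
  for n,x,y,yaw,a,b in L:
    r=rect(im,cam,x,y,10,75,4)
    if a==b and yaw==0: ang=np.linspace(0,2*np.pi,60);P=np.stack([np.cos(ang),np.sin(ang)],1)*a/2
    else:
        P=np.array([[1,1],[1,-1],[-1,-1],[-1,1]])*[a/2,b/2]
        if n=="long": yaw=-77.1+90
        c,q=np.cos(np.radians(yaw)),np.sin(np.radians(yaw));P=P@np.array([[c,q],[-q,c]])
    uv=np.stack([(75-P[:,1])*4,(75-P[:,0])*4],1).astype(np.int32)
    cv2.polylines(r,[uv],True,(255,0,0),1)
    row.append(cv2.resize(r,(200,200),interpolation=cv2.INTER_AREA) if 0 else r)
  tiles.append(row)
A=np.vstack([np.hstack([cv2.resize(q,(290,290)) for q in tiles[0][i:i+2]]) for i in(0,2)])
B=np.vstack([cv2.resize(q,(145,145)) for q in tiles[1]])
cv2.imwrite("pics/m1.png",np.hstack([A,B])[:,:,::-1])
```

```text
(no output)
```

View pics/m1.png

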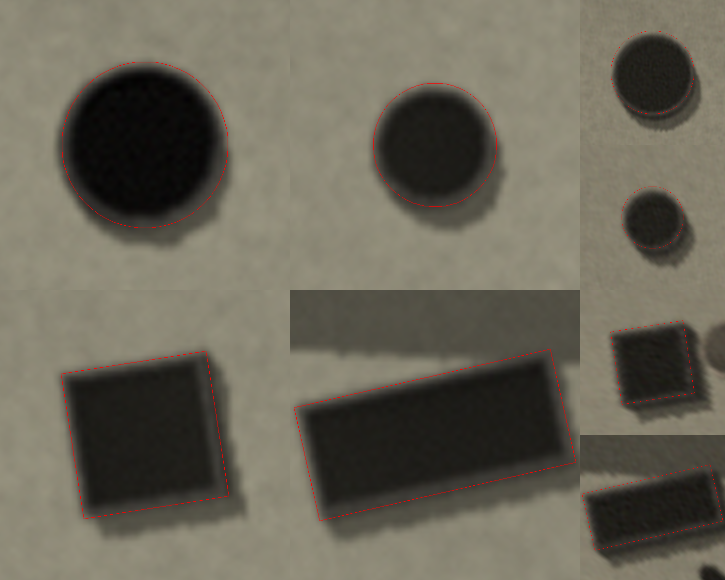

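Overlays fit the holders well. Holders: big (530,-381), small (649,-113), square (512,392, yaw 8.9), long (661,135, yaw 12.9). Starting with the big jar.

carry_out:
  rows:
    - {"translation":[0.0177,-0.0483,0],"delta_rot":[0,0,0],"hand":0}
    - {"translation":[0.0177,-0.0483,0],"delta_rot":[0,0,0],"hand":0}
    - {"translation":[0.0177,-0.0483,0],"delta_rot":[0,0,0],"hand":0}
    - {"translation":[0.0177,-0.0483,0],"delta_rot":[0,0,0],"hand":0}
    - {"translation":[0.0177,-0.0483,0],"delta_rot":[0,0,0],"hand":0}
  grip_force: 20

```text
time: 1.88
tcp_pos: [342.1, 355.8, 205.8]
eef_rot: [180.0, 0.0, 157.1]
wrist_force: [-0.1, 0.5, 0.2]
finger_gap: 93.8
grip_force: 0.0
```

carry_out:
  rows:
    - {"translation":[0.0177,-0.0483,-0.02],"delta_rot":[0,0,0],"hand":0}
    - {"translation":[0.0177,-0.0483,-0.02],"delta_rot":[0,0,0],"hand":0}
    - {"translation":[0.0177,-0.0483,-0.02],"delta_rot":[0,0,0],"hand":0}
    - {"translation":[0.0177,-0.0483,-0.02],"delta_rot":[0,0,0],"hand":0}
    - {"translation":[0.0177,-0.0483,-0.01],"delta_rot":[0,0,0],"hand":0}

```text
time: 2.5
tcp_pos: [430.3, 114.3, 114.9]
eef_rot: [-180.0, -0.0, 157.1]
wrist_force: [1.6, -0.2, 0.2]
finger_gap: 93.7
grip_force: 0.0
```

carry_out:
  rows:
    - {"translation":[0,0.001,-0.04],"delta_rot":[0,0,0],"hand":0}
    - {"translation":[0,0,-0.04],"delta_rot":[0,0,0],"hand":0}
    - {"translation":[0,0,-0.02],"delta_rot":[0,0,0],"hand":0}
    - {"translation":[0,0,0],"delta_rot":[0,0,0],"hand":255}
    - {"translation":[0,0,0],"delta_rot":[0,0,0],"hand":255}
  grip_force: 25

```text
time: 3.12
tcp_pos: [431.9, 117.3, 17.4]
eef_rot: [-180.0, -0.0, 157.1]
wrist_force: [0.5, 0.4, 0.3]
finger_gap: 77.4
grip_force: 0.0
```

carry_out:
  rows:
    - {"translation":[0,0,0],"delta_rot":[0,0,0],"hand":255}
    - {"translation":[0,0,0],"delta_rot":[0,0,0],"hand":255}
    - {"translation":[0,0,0],"delta_rot":[0,0,0],"hand":255}

```text
time: 3.5
tcp_pos: [431.2, 116.8, 17.5]
eef_rot: [-179.9, -0.1, 157.1]
wrist_force: [-0.6, -1.0, 7.1]
finger_gap: 60.0
grip_force: 25.0
```

carry_out:
  rows:
    - {"translation":[0,0,0.03],"delta_rot":[0,0,0],"hand":255}
    - {"translation":[0,0,0.04],"delta_rot":[0,0,0],"hand":255}
    - {"translation":[0.005,-0.02,0.03],"delta_rot":[0,0,0],"hand":255}
    - {"translation":[0.01,-0.04,0],"delta_rot":[0,0,0],"hand":255}
    - {"translation":[0.01,-0.05,0],"delta_rot":[0,0,0],"hand":255}

```text
time: 4.12
tcp_pos: [456.8, 7.1, 117.5]
eef_rot: [180.0, -0.0, 157.3]
wrist_force: [0.8, -0.7, -3.0]
finger_gap: 59.3
grip_force: 25.0
```

carry_out:
  rows:
    - {"translation":[0.01,-0.05,0],"delta_rot":[0,0,0],"hand":255}
    - {"translation":[0.01,-0.05,0],"delta_rot":[0,0,0],"hand":255}
    - {"translation":[0.01,-0.05,0],"delta_rot":[0,0,0],"hand":255}
    - {"translation":[0.01,-0.05,0],"delta_rot":[0,0,0],"hand":255}
    - {"translation":[0.01,-0.05,0],"delta_rot":[0,0,0],"hand":255}

```text
time: 4.75
tcp_pos: [506.0, -244.3, 116.8]
eef_rot: [-179.9, -0.1, 157.1]
wrist_force: [0.9, 1.1, -1.9]
finger_gap: 59.9
grip_force: 25.0
```

carry_out:
  rows:
    - {"translation":[0.01,-0.05,0],"delta_rot":[0,0,0],"hand":255}
    - {"translation":[0.01,-0.045,0],"delta_rot":[0,0,0],"hand":255}
    - {"translation":[0.004,-0.03,-0.02],"delta_rot":[0,0,0],"hand":255}
    - {"translation":[0,-0.013,-0.02],"delta_rot":[0,0,0],"hand":255}
    - {"translation":[0,0,0],"delta_rot":[0,0,0],"hand":255}

```text
time: 5.38
tcp_pos: [527.8, -379.8, 74.3]
eef_rot: [-180.0, -0.4, 157.0]
wrist_force: [-0.4, 0.7, -1.8]
finger_gap: 59.6
grip_force: 25.0
```

carry_out:
  rows:
    - {"translation":[0.002,-0.001,-0.025],"delta_rot":[0,0,0],"hand":255}
    - {"translation":[0,0,-0.02],"delta_rot":[0,0,0],"hand":255}
    - {"translation":[0,0,0],"delta_rot":[0,0,0],"hand":255}
    - {"translation":[0,0,0],"delta_rot":[0,0,0],"hand":255}

```text
time: 5.88
tcp_pos: [532.5, -381.7, 32.4]
eef_rot: [-179.9, -0.1, 157.1]
wrist_force: [-0.7, 0.5, -1.7]
finger_gap: 59.4
grip_force: 25.0
```

carry_out:
  rows:
    - {"translation":[-0.002,0.001,-0.006],"delta_rot":[0,0,0],"hand":255}
    - {"translation":[0,0,-0.003],"delta_rot":[0,0,0],"hand":255}
    - {"translation":[0,0,-0.002],"delta_rot":[0,0,0],"hand":255}
    - {"translation":[0,0,0],"delta_rot":[0,0,0],"hand":255}

```text
time: 6.38
tcp_pos: [529.8, -381.0, 21.7]
eef_rot: [-179.9, -0.1, 157.1]
wrist_force: [-2.4, 1.4, 4.5]
finger_gap: 59.5
grip_force: 25.0
```

Touching the floor (force rose from −1.7 to +4.5 at z 21.7). Release gently, then lift.

carry_out:
  rows:
    - {"translation":[0,0,0],"delta_rot":[0,0,0],"hand":60}
    - {"translation":[0,0,0],"delta_rot":[0,0,0],"hand":40}
    - {"translation":[0,0,0],"delta_rot":[0,0,0],"hand":40}
    - {"translation":[0,0,0.04],"delta_rot":[0,0,0],"hand":40}
    - {"translation":[0,0,0.055],"delta_rot":[0,0,0],"hand":40}

```text
time: 7.0
tcp_pos: [528.9, -380.2, 115.1]
eef_rot: [-180.0, -0.3, 157.1]
wrist_force: [-0.4, 0.2, 0.8]
finger_gap: 79.2
grip_force: 0.0
```

carry_out:
  rows:
    - {"translation":[-0.035,0.04,0],"delta_rot":[0,0,-7],"hand":75}
    - {"translation":[-0.035,0.04,0],"delta_rot":[0,0,-7],"hand":75}
    - {"translation":[-0.035,0.04,0],"delta_rot":[0,0,-6],"hand":75}
    - {"translation":[-0.032,0.035,0],"delta_rot":[0,0,0],"hand":75}
    - {"translation":[0,0,0],"delta_rot":[0,0,0],"hand":75}

```text
time: 7.62
tcp_pos: [390.0, -223.1, 115.8]
eef_rot: [-179.9, -0.3, 137.2]
wrist_force: [0.9, -0.6, 0.0]
finger_gap: 66.0
grip_force: 0.0
```

carry_out:
  rows:
    - {"translation":[0.002,-0.001,-0.04],"delta_rot":[0,0,0],"hand":75}
    - {"translation":[0,0,-0.04],"delta_rot":[0,0,0],"hand":75}
    - {"translation":[0,0,-0.018],"delta_rot":[0,0,0],"hand":75}
    - {"translation":[0,0,0],"delta_rot":[0,0,0],"hand":255}
    - {"translation":[0,0,0],"delta_rot":[0,0,0],"hand":255}
  grip_force: 15

```text
time: 8.25
tcp_pos: [395.9, -227.7, 18.2]
eef_rot: [-179.9, -0.0, 137.1]
wrist_force: [0.3, 0.4, -0.1]
finger_gap: 49.7
grip_force: 0.0
```

carry_out:
  rows:
    - {"translation":[0,0,0],"delta_rot":[0,0,0],"hand":255}
    - {"translation":[0,0,0],"delta_rot":[0,0,0],"hand":255}
    - {"translation":[0,0,0],"delta_rot":[0,0,0],"hand":255}

```text
time: 8.62
tcp_pos: [395.5, -227.7, 18.6]
eef_rot: [-179.9, 0.0, 137.1]
wrist_force: [-0.4, -1.9, 7.3]
finger_gap: 38.0
grip_force: 15.0
```

carry_out:
  rows:
    - {"translation":[0,0,0.03],"delta_rot":[0,0,0],"hand":255}
    - {"translation":[0,0,0.04],"delta_rot":[0,0,0],"hand":255}
    - {"translation":[0.02,0.009,0.02],"delta_rot":[0,0,0],"hand":255}
    - {"translation":[0.04,0.018,0],"delta_rot":[0,0,0],"hand":255}
    - {"translation":[0.045,0.02,0],"delta_rot":[0,0,0],"hand":255}

```text
time: 9.25
tcp_pos: [500.7, -179.8, 108.5]
eef_rot: [-179.9, -0.1, 137.0]
wrist_force: [0.3, -1.8, -1.4]
finger_gap: 37.5
grip_force: 15.0
```

carry_out:
  rows:
    - {"translation":[0.045,0.02,0],"delta_rot":[0,0,0],"hand":255}
    - {"translation":[0.045,0.02,0],"delta_rot":[0,0,0],"hand":255}
    - {"translation":[0.04,0.018,-0.02],"delta_rot":[0,0,0],"hand":255}
    - {"translation":[0.018,0.009,-0.02],"delta_rot":[0,0,0],"hand":255}
    - {"translation":[0,0,0],"delta_rot":[0,0,0],"hand":255}

```text
time: 9.88
tcp_pos: [647.3, -110.8, 65.7]
eef_rot: [-179.9, -0.3, 137.2]
wrist_force: [-0.9, 0.4, -2.1]
finger_gap: 37.8
grip_force: 15.0
```

carry_out:
  rows:
    - {"translation":[0,0,-0.02],"delta_rot":[0,0,0],"hand":255}
    - {"translation":[0,0,-0.015],"delta_rot":[0,0,0],"hand":255}
    - {"translation":[0,0,0],"delta_rot":[0,0,0],"hand":255}
    - {"translation":[0,0,0],"delta_rot":[0,0,0],"hand":255}

```text
time: 10.38
tcp_pos: [648.0, -113.4, 33.0]
eef_rot: [-179.9, -0.1, 137.1]
wrist_force: [-0.1, -0.2, -1.0]
finger_gap: 38.0
grip_force: 15.0
```

Floor contact expected at z ≈ 22.6.

carry_out:
  rows:
    - {"translation":[0.001,0,-0.006],"delta_rot":[0,0,0],"hand":255}
    - {"translation":[0,0,-0.003],"delta_rot":[0,0,0],"hand":255}
    - {"translation":[0,0,-0.002],"delta_rot":[0,0,0],"hand":255}
    - {"translation":[0,0,0],"delta_rot":[0,0,0],"hand":255}

```text
time: 10.88
tcp_pos: [649.0, -112.9, 22.7]
eef_rot: [-179.9, -0.1, 137.1]
wrist_force: [-1.4, 1.0, 4.8]
finger_gap: 37.6
grip_force: 15.0
```

carry_out:
  rows:
    - {"translation":[0,0,0],"delta_rot":[0,0,0],"hand":80}
    - {"translation":[0,0,0],"delta_rot":[0,0,0],"hand":80}
    - {"translation":[0,0,0.03],"delta_rot":[0,0,0],"hand":80}
    - {"translation":[0,0,0.04],"delta_rot":[0,0,0],"hand":40}
    - {"translation":[0,0,0.05],"delta_rot":[0,0,0],"hand":30}

```text
time: 11.5
tcp_pos: [648.2, -112.8, 141.9]
eef_rot: [-179.8, -0.2, 137.1]
wrist_force: [0.8, 0.0, 0.1]
finger_gap: 80.5
grip_force: 0.0
```

carry_out:
  rows:
    - {"translation":[-0.03,0.043,0],"delta_rot":[0,0,-6],"hand":30}
    - {"translation":[-0.032,0.047,0],"delta_rot":[0,0,-6],"hand":30}
    - {"translation":[-0.032,0.047,0],"delta_rot":[0,0,-6],"hand":30}
    - {"translation":[-0.032,0.047,0],"delta_rot":[0,0,-6],"hand":30}
    - {"translation":[-0.032,0.047,0],"delta_rot":[0,0,-2.6],"hand":30}

```text
time: 12.12
tcp_pos: [490.1, 119.6, 141.8]
eef_rot: [-180.0, -0.1, 110.4]
wrist_force: [0.5, 0.3, 0.1]
finger_gap: 82.7
grip_force: 0.0
```

carry_out:
  rows:
    - {"translation":[-0.035,0.05,0],"delta_rot":[0,0,0],"hand":30}
    - {"translation":[-0.035,0.05,0],"delta_rot":[0,0,0],"hand":30}
    - {"translation":[-0.035,0.05,-0.01],"delta_rot":[0,0,0],"hand":30}
    - {"translation":[-0.025,0.037,-0.02],"delta_rot":[0,0,0],"hand":30}
    - {"translation":[0,0,0],"delta_rot":[0,0,0],"hand":30}

```text
time: 12.75
tcp_pos: [357.7, 307.9, 110.6]
eef_rot: [-179.8, -0.2, 110.9]
wrist_force: [0.4, -0.5, -0.2]
finger_gap: 82.9
grip_force: 0.0
```

carry_out:
  rows:
    - {"translation":[0.001,0,-0.04],"delta_rot":[0,0,0],"hand":30}
    - {"translation":[0,0,-0.04],"delta_rot":[0,0,0],"hand":30}
    - {"translation":[0,0,-0.015],"delta_rot":[0,0,0],"hand":30}
    - {"translation":[0,0,0],"delta_rot":[0,0,0],"hand":255}
    - {"translation":[0,0,0],"delta_rot":[0,0,0],"hand":255}
  grip_force: 20

```text
time: 13.38
tcp_pos: [362.9, 305.3, 17.8]
eef_rot: [180.0, -0.1, 110.5]
wrist_force: [-1.2, 0.7, 0.8]
finger_gap: 66.3
grip_force: 0.0
```

carry_out:
  rows:
    - {"translation":[0,0,0],"delta_rot":[0,0,0],"hand":255}
    - {"translation":[0,0,0],"delta_rot":[0,0,0],"hand":255}
    - {"translation":[0,0,0],"delta_rot":[0,0,0],"hand":255}

```text
time: 13.75
tcp_pos: [361.9, 305.2, 17.6]
eef_rot: [-179.9, -0.1, 110.5]
wrist_force: [-1.1, -0.3, 6.8]
finger_gap: 49.7
grip_force: 20.0
```

carry_out:
  rows:
    - {"translation":[0,0,0.03],"delta_rot":[0,0,0],"hand":255}
    - {"translation":[0,0,0.04],"delta_rot":[0,0,0],"hand":255}
    - {"translation":[0.03,0.017,0.01],"delta_rot":[0,0,-4],"hand":255}
    - {"translation":[0.04,0.023,0],"delta_rot":[0,0,-4],"hand":255}
    - {"translation":[0.04,0.023,0],"delta_rot":[0,0,-3.6],"hand":255}

```text
time: 14.38
tcp_pos: [472.8, 368.9, 97.3]
eef_rot: [-179.9, -0.1, 98.8]
wrist_force: [0.4, 0.6, -3.5]
finger_gap: 50.1
grip_force: 20.0
```

carry_out:
  rows:
    - {"translation":[0.04,0.024,0],"delta_rot":[0,0,0],"hand":255}
    - {"translation":[0,0,-0.03],"delta_rot":[0,0,0],"hand":255}
    - {"translation":[0,0,-0.035],"delta_rot":[0,0,0],"hand":255}
    - {"translation":[0,0,0],"delta_rot":[0,0,0],"hand":255}
    - {"translation":[0,0,0],"delta_rot":[0,0,0],"hand":255}

```text
time: 15.0
tcp_pos: [512.5, 392.3, 32.7]
eef_rot: [-180.0, -0.1, 98.9]
wrist_force: [-0.2, -0.1, -1.6]
finger_gap: 49.9
grip_force: 20.0
```

carry_out:
  rows:
    - {"translation":[0,0,-0.006],"delta_rot":[0,0,0],"hand":255}
    - {"translation":[0,0,-0.003],"delta_rot":[0,0,0],"hand":255}
    - {"translation":[0,0,-0.002],"delta_rot":[0,0,0],"hand":255}
    - {"translation":[0,0,0],"delta_rot":[0,0,0],"hand":255}

```text
time: 15.5
tcp_pos: [512.0, 392.2, 21.7]
eef_rot: [-179.9, -0.1, 98.9]
wrist_force: [-2.3, -0.5, 5.3]
finger_gap: 49.9
grip_force: 20.0
```

carry_out:
  rows:
    - {"translation":[0,0,0],"delta_rot":[0,0,0],"hand":50}
    - {"translation":[0,0,0],"delta_rot":[0,0,0],"hand":50}
    - {"translation":[0,0,0.03],"delta_rot":[0,0,0],"hand":50}
    - {"translation":[0,0,0.04],"delta_rot":[0,0,0],"hand":50}
    - {"translation":[0,0,0.05],"delta_rot":[0,0,0],"hand":50}

```text
time: 16.12
tcp_pos: [511.4, 391.6, 141.0]
eef_rot: [-179.8, -0.0, 98.9]
wrist_force: [0.7, 0.3, -0.5]
finger_gap: 75.6
grip_force: 0.0
```

carry_out:
  rows:
    - {"translation":[-0.008,-0.05,0],"delta_rot":[0,0,-6],"hand":60}
    - {"translation":[-0.008,-0.055,0],"delta_rot":[0,0,-6],"hand":60}
    - {"translation":[-0.008,-0.055,0],"delta_rot":[0,0,-6],"hand":60}
    - {"translation":[-0.008,-0.055,0],"delta_rot":[0,0,-6],"hand":60}
    - {"translation":[-0.008,-0.055,0],"delta_rot":[0,0,-1.8],"hand":60}

```text
time: 16.75
tcp_pos: [472.0, 120.4, 140.9]
eef_rot: [-180.0, -0.1, 73.0]
wrist_force: [0.2, -0.5, -0.8]
finger_gap: 72.1
grip_force: 0.0
```

carry_out:
  rows:
    - {"translation":[-0.008,-0.055,0],"delta_rot":[0,0,0],"hand":60}
    - {"translation":[-0.008,-0.055,0],"delta_rot":[0,0,0],"hand":60}
    - {"translation":[-0.008,-0.055,-0.02],"delta_rot":[0,0,0],"hand":60}
    - {"translation":[-0.008,-0.046,-0.02],"delta_rot":[0,0,0],"hand":60}
    - {"translation":[0,0,0],"delta_rot":[0,0,0],"hand":60}

```text
time: 17.38
tcp_pos: [438.4, -93.4, 100.0]
eef_rot: [-179.8, 0.0, 72.6]
wrist_force: [0.3, 1.2, 0.3]
finger_gap: 72.3
grip_force: 0.0
```

carry_out:
  rows:
    - {"translation":[0,0.001,-0.04],"delta_rot":[0,0,0],"hand":60}
    - {"translation":[0,0,-0.035],"delta_rot":[0,0,0],"hand":60}
    - {"translation":[0,0,-0.01],"delta_rot":[0,0,0],"hand":60}
    - {"translation":[0,0,0],"delta_rot":[0,0,0],"hand":255}
    - {"translation":[0,0,0],"delta_rot":[0,0,0],"hand":255}
  grip_force: 25

```text
time: 18.0
tcp_pos: [440.9, -87.8, 16.7]
eef_rot: [180.0, -0.1, 73.1]
wrist_force: [0.6, 0.5, -0.5]
finger_gap: 55.4
grip_force: 0.0
```

carry_out:
  rows:
    - {"translation":[0,0,0],"delta_rot":[0,0,0],"hand":255}
    - {"translation":[0,0,0],"delta_rot":[0,0,0],"hand":255}
    - {"translation":[0,0,0],"delta_rot":[0,0,0],"hand":255}

```text
time: 18.38
tcp_pos: [439.7, -87.6, 16.3]
eef_rot: [-179.9, -0.1, 73.1]
wrist_force: [-1.6, 1.7, 6.9]
finger_gap: 34.1
grip_force: 24.9
```

carry_out:
  rows:
    - {"translation":[0,0,0.03],"delta_rot":[0,0,0],"hand":255}
    - {"translation":[0,0,0.04],"delta_rot":[0,0,0],"hand":255}
    - {"translation":[0,0,0.045],"delta_rot":[0,0,0],"hand":255}
    - {"translation":[0.02,0.02,0.005],"delta_rot":[0,0,5],"hand":255}
    - {"translation":[0.035,0.035,0],"delta_rot":[0,0,6],"hand":255}

```text
time: 19.0
tcp_pos: [495.2, -33.8, 137.0]
eef_rot: [180.0, -0.1, 84.1]
wrist_force: [1.3, -0.5, -2.6]
finger_gap: 33.8
grip_force: 24.9
```

carry_out:
  rows:
    - {"translation":[0.04,0.04,0],"delta_rot":[0,0,6],"hand":255}
    - {"translation":[0.04,0.04,0],"delta_rot":[0,0,6],"hand":255}
    - {"translation":[0.04,0.04,0],"delta_rot":[0,0,4],"hand":255}
    - {"translation":[0.03,0.03,0],"delta_rot":[0,0,2.8],"hand":255}
    - {"translation":[0.016,0.018,0],"delta_rot":[0,0,0],"hand":255}

```text
time: 19.62
tcp_pos: [661.7, 137.5, 135.0]
eef_rot: [-179.9, -0.2, 103.0]
wrist_force: [-0.8, 0.2, -0.8]
finger_gap: 33.7
grip_force: 24.9
```

carry_out:
  rows:
    - {"translation":[0,0,-0.035],"delta_rot":[0,0,0],"hand":255}
    - {"translation":[0,0,-0.04],"delta_rot":[0,0,0],"hand":255}
    - {"translation":[0,0,-0.025],"delta_rot":[0,0,0],"hand":255}
    - {"translation":[0,0,0],"delta_rot":[0,0,0],"hand":255}
    - {"translation":[0,0,0],"delta_rot":[0,0,0],"hand":255}

```text
time: 20.25
tcp_pos: [661.7, 135.0, 36.7]
eef_rot: [-180.0, -0.1, 102.9]
wrist_force: [0.4, 0.9, -1.4]
finger_gap: 33.6
grip_force: 24.9
```

Contact expected at z ≈ 20.3.

carry_out:
  rows:
    - {"translation":[-0.001,0,-0.008],"delta_rot":[0,0,0],"hand":255}
    - {"translation":[0,0,-0.005],"delta_rot":[0,0,0],"hand":255}
    - {"translation":[0,0,-0.002],"delta_rot":[0,0,0],"hand":255}
    - {"translation":[0,0,-0.002],"delta_rot":[0,0,0],"hand":255}
    - {"translation":[0,0,0],"delta_rot":[0,0,0],"hand":255}

```text
time: 20.88
tcp_pos: [659.8, 135.0, 20.4]
eef_rot: [-179.9, -0.1, 102.9]
wrist_force: [-3.9, -1.3, 7.6]
finger_gap: 33.7
grip_force: 24.9
```

carry_out:
  rows:
    - {"translation":[0,0,0],"delta_rot":[0,0,0],"hand":80}
    - {"translation":[0,0,0],"delta_rot":[0,0,0],"hand":80}
    - {"translation":[0,0,0.03],"delta_rot":[0,0,0],"hand":80}
    - {"translation":[0,0,0.05],"delta_rot":[0,0,0],"hand":80}
    - {"translation":[0,0,0.06],"delta_rot":[0,0,0],"hand":80}

```text
time: 21.5
tcp_pos: [659.2, 134.9, 159.0]
eef_rot: [-179.8, -0.1, 102.9]
wrist_force: [-0.3, -0.5, -0.2]
finger_gap: 64.5
grip_force: 0.0
```

carry_out:
  rows:
    - {"translation":[-0.05,-0.03,0.02],"delta_rot":[0,0,0],"hand":80}
    - {"translation":[-0.05,-0.03,0],"delta_rot":[0,0,0],"hand":80}
    - {"translation":[-0.05,-0.03,0],"delta_rot":[0,0,0],"hand":80}
    - {"translation":[-0.05,-0.03,0],"delta_rot":[0,0,0],"hand":80}
    - {"translation":[0,0,0],"delta_rot":[0,0,0],"hand":80}

```text
time: 22.12
tcp_pos: [455.5, 12.7, 178.8]
eef_rot: [-179.7, -0.1, 102.6]
wrist_force: [1.3, 0.3, 0.5]
finger_gap: 64.4
grip_force: 0.0
```

Run:
```python
from h import *
t=bot.grab_frame("top");s=bot.grab_frame("side")
L=[(530,-381),(649,-113),(512,392),(661,135)]
o=[cv2.resize(rect(im,c,x,y,4 if c=="top" else 30,85,3),(200,200)) for c,im in(("top",t),("side",s)) for x,y in L]
m=np.vstack([np.hstack(o[:4]),np.hstack(o[4:])])
cv2.imwrite("pics/end.png",m[:,:,::-1]);cv2.imwrite("pics/sideend.png",s[:,:,::-1])
```

```text
(no output)
```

View pics/end.png

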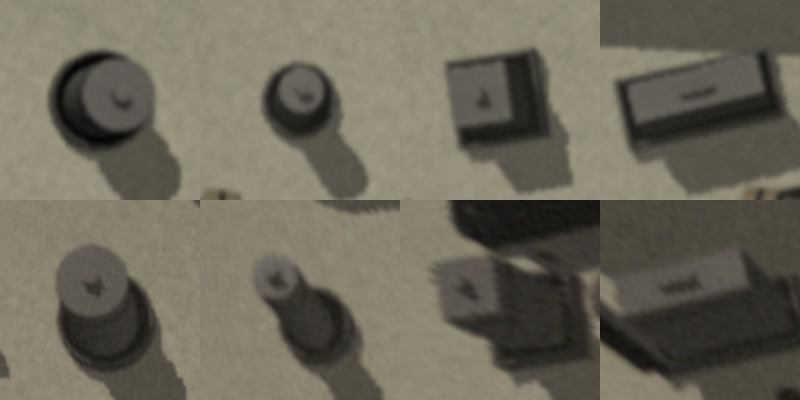

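View pics/sideend.png

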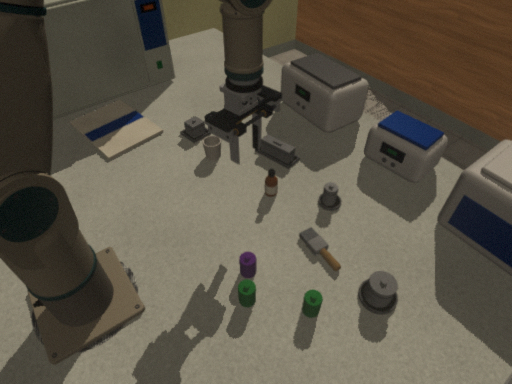

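The end pictures show all four containers upright inside their holders (side view: big jar (380,290), small jar (330,195), box (195,127), case (277,150)). The dropper (271,183) and beaker (212,148) have not moved, and the arm is clear.

```bash
python3 -c "
from rig import bot
print(bot.job_done())"
```

```text
the job is handed in; nothing more can be done
None
```

All four containers are standing upright and lined up in their matching holders, the dropper bottle and beaker were not moved, and the job was handed in at about 22 s; the hand-in returned no verdict.

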